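Brace a jar in the counter clamp, unscrew its tight lid and hold it over the mouth

ROBOT

A 7-joint arm with a two-finger parallel gripper is mounted at the origin on the work surface. World frame = base frame: x ahead of the robot, y to its left, z up, the work surface at z = 0. Lengths are in m, angles in rad, forces in N, time in s.
With the tool pointing down it reaches from about 0.35 to 0.9 m from the base axis. Payload 19.9 kg.
Tool frame: the origin (TCP) lies between the finger pads; the fingertips stand 19 mm ahead of it and the grasp point (between the pads) is the TCP; z points along the fingers, y is the direction in which the jaws open and shut (so a half turn about z gives the same grasp; the last joint's range is limited). The gripper opens to 94 mm and grips with 3 to 60 N. Pads are 16 mm wide; open, the fingers measure 119 mm over their backs; the gripper's body (75 mm by 177 mm) begins 78 mm behind the grasp point.
Start: joints at [-1.155, 0.417, -0.01, 1.614, 0.005, 1.111, -0.053], TCP at [0.276, 0.561, 0.224] pointing down, gripper open.
Joint ranges: [-2.81, 2.81], [-0.39, 2.02], [-1.27, 1.25], [0.06, 2.57], [-1.19, 4.33], [0.19, 2], [-2.82, 2.82]. Speed limits (rad/s): [1.89, 1.89, 2.39, 2.39, 3.01, 3.01, 3.01].

INTERFACE

Orientations are given as a 3x3 rotation matrix whose columns are the frame's x, y, z axes.
In Python, from rig import robot gives the robot as it stands. Calls block until the motion is done:
- robot.move_ptp(position, orientation): joint-space move of the TCP to a pose.
- robot.move_linear(position, velocity=0.15, frame=None, threshold=None): straight line of the TCP; frame=None keeps the orientation; velocity is the mean speed in m/s. With threshold (N) it stops when the force on the tool has changed by that much, and returns True; else False.
- robot.goto_joints(angles): joint-space move.
- robot.gripper_to(opening): finger opening in m; the grip force is fixed at half the most; returns when the fingers have stopped.
- robot.pause(seconds).
- robot.ik(position, orientation): joint angles nearest the present ones, or None.
- robot.get_state(): the state.
- robot.grab_frame(name): name is "scene" or "top"; returns the picture (480x640x3 uint8, red, green, blue); there is no depth.
- robot.camera_info(name): a dict with "fx", "fy", "cx", "cy" (pixels), "rvec" (rotation vector, rad) and "tvec" (3), from world to camera coordinates, as OpenCV has them. Camera axes: x right, y down, z forward; pixel columns grow to the right and rows downward; lengths in m; the calibration is good to about 2 mm. A picture is of the moment at which its call begins. camera_info takes no time and is no camera call.
A pose or a line that the arm cannot do raises robot.PlanningError and nothing moves.
- robot.sign_off(): hands the job in, once; it reports no verdict.
The state is a dict: "time": time; "qpos": joint angles; "joint_vel": joint speeds; "effort": joint torques, N m; "ee_pos": TCP position; "tool_rot": TCP orientation; "force": force on the tool from outside, world axes, zero at the start; "moment": the same for the moment, N m; "opening": finger opening in m.
Only numpy, scipy, OpenCV 4.12 (cv2) and the standard library are available. Lean on these libraries where they do the work, as an engineer would, in place of code of your own. Each camera call takes 0.05 s, during which the arm holds its last target. There are 200 camera calls.

TASK

The glass jar stands loose in the wooden jar clamp: push the clamp's jaw by its red knob until the jar is pressed against the fixed block, then swing the yellow-knobbed lever all the way to its stop so that the clamp is locked. Then unscrew the tight white lid anticlockwise, stop turning as soon as its threads let go (about a sixth of a turn, always less than a quarter turn), lift it straight up and finish while holding it level and still, about two centimetres clear above the jar's mouth. Do not let the jar spin, leave the clamp locked, and leave everything else on the counter alone.

Things in the scene. Friction and masses are not known exactly. Their poses are not given: they have to be found in the camera images.
- jar_seat (a point): point on top of the clamp's wooden base (10 mm above the counter) where the jar's axis stands once clamped (up to 4 mm to either side along x). Axes are the clamp's: z up, +y the way the jaw slides towards the jar and the fixed block; the lever is on the -y side
- clamp: wooden jar clamp screwed to the counter, base 100 x 225 mm; origin on the counter under jar_seat, axes as there. The fixed rubber-faced block lies 36 to 68 mm from jar_seat on the +y side and reach 55 mm above the counter
- jaw (a joint): travel of the sliding jaw in m along the clamp's +y: starts between 0 and 0.010, about 0.032 when the jar is pressed against the fixed block. It slides with about 3 N of friction and stays where it is left. The jaw is 60 mm wide, its top 55 mm above the counter
- jaw_knob (a point): the jaw's upright red knob, 16 mm across, from 55 to 96 mm above the counter; this point is on its axis 79 mm above the counter. Clamp axes. It lies 88 mm from jar_seat towards clamp -y at jaw value 0, 56 mm when home
- lever (a joint): angle of the lock lever in rad, anticlockwise from above: starts between 0 and 0.2 (open, handle along clamp -x), stop at 1.60 (handle along clamp -y). From about 1.3 its arm squeezes the jaw on the jar; dead centre is at 1.57. If the jaw is not home the arm strikes it instead. Friction 0.12 N m, plus about 0.2 N m while squeezing; stays where it is left
- lever_pivot (a point): point on the lever's upright axis, 35 mm above the counter, 124 mm from jar_seat towards clamp -y. Clamp axes
- lever_knob (a point): the lever's upright yellow knob, 16 mm across, 85 mm from the lever's axis, from 41 to 79 mm above the counter; this point is on its axis 61 mm above the counter. Its axes turn with the lever: the lever's axis lies in its +x direction
- jar_mouth (a point): centre of the jar's rim, 90 mm above its foot, 100 mm above the counter, under the lid at first. Axes turn with the jar, z up. An orange sprung seal in the mouth pushes up on the lid with about 15 N until the lid has risen 3 mm
- jar: green glass jar, origin under its foot: 72 mm across, 60 mm high to the shoulder, about 0.42 kg, standing loose on the clamp's base 4 to 10 mm short of its clamped place
- jar_label (a point): middle of the small paper label on the jar's side, 36 mm from the jar's axis, 40 mm above the counter
- lid_center (a point): centre of the white screw lid, half-way up: 56 mm across, 34 mm high, top 118 mm and underside 84 mm above the counter when screwed on; this point then is 100.5 mm above the counter. Lifted 20 mm its skirt clears the rim. Its x axis starts along jar_mouth's x axis
- lid: the lid, about 0.06 kg, origin at the centre of its underside. Three lugs hold it; turning takes about 0.2 to 0.4 N m, more than the loose jar's foot resists. Turned anticlockwise (from above) by 0.87 rad against the jar it is free to lift, past about 1.4 rad the next lugs stop it: about 1.15 rad is right. Turning hardly raises it
- saucers: stack of five white saucers (148 mm wide, 60 mm high) with a round wooden tostonera leaning on it; origin under the stack (bystander, leave alone)
- colander: stainless colander, 210 mm wide, 93 mm high; origin under its centre (bystander, leave alone)
- clamp_jar: hinged glass jar with wire clamp lid, 90 mm wide, 135 mm high; origin under its centre (bystander, leave alone)
- mill: dark wooden pepper mill, 56 mm wide, 158 mm high; origin under its centre (bystander, leave alone)
- mug: blue mug, 80 mm wide, 90 mm high; origin under its centre (bystander, leave alone)
- spoon: aluminium spoon lying flat, 200 mm long; a bystander
Mind the look-alikes: they are no part of the job. What is meant by the lid is not pink, and is the smaller of those in its own colour.

How it is judged:
By the outcome, as a careful person would: the job done as asked, in the order asked, and still so for the second after the job is handed in, while the arm keeps its last pose, push and grip.
It also fails if it takes over 67 s, if anything falls off the work surface, if the arm or the gripper's body presses on something with over 40 N, if the wrist force passes 120 N, or if a joint passes its speed limit or range.

## Working session

There is one attempt and no reset: what is moved stays moved. The work goes in short steps, each a Python script; the robot and the scene stay as the last script left them, time stands still between calls to the robot, and variables do not carry over. Pictures are saved under pics/ and viewed, about 8 in all and at most 12, crops included, and the job is handed in when it is done.

```bash
ls; mkdir -p pics
python3 - <<'E'
from rig import robot
import cv2
for n in("scene","top"):
    cv2.imwrite(f"pics/{n}0.png",robot.grab_frame(n)[:,:,::-1]); print(n,robot.camera_info(n))
s=robot.get_state(); print(s["time"],s["ee_pos"],s["tool_rot"],s["opening"])
E
```

```text
pics
scene {'fx': 444.3438276709961, 'fy': 444.3438276709961, 'cx': 322.5046189259464, 'cy': 245.96124957323414, 'rvec': array([ 1.60829838,  1.65794391, -0.90792815]), 'tvec': array([ 0.05002582, -0.26763023,  1.40392546])}
top {'fx': 497.607088826565, 'fy': 497.607088826565, 'cx': 317.49924420065616, 'cy': 244.08906081294407, 'rvec': array([ 2.14724632, -2.09564745,  0.18395986]), 'tvec': array([-0.01729267,  0.60554563,  1.23045974])}
0.1 [0.27608504 0.56033454 0.22389797] [[-8.97045079e-01  4.41938845e-01 -4.28001559e-04]
 [ 4.41939043e-01  8.97044435e-01 -1.07924727e-03]
 [-9.30248756e-05 -1.15728405e-03 -9.99999326e-01]] 0.0940735651021889
```

View pics/scene0.png

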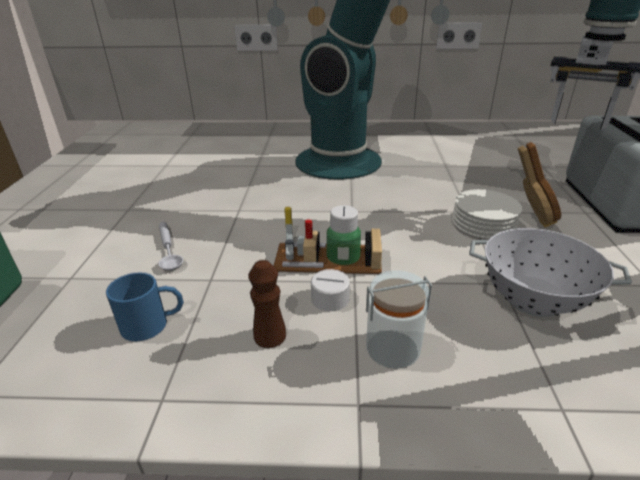

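View pics/top0.png

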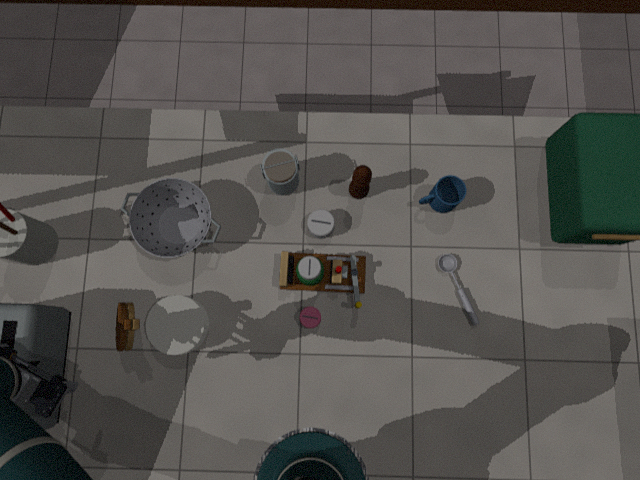

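Top view: the clamp is at about (323,271), with the fixed block on the left (287,270), so clamp +y ≈ world +y. The yellow lever knob is at (358,304) and the red jaw knob at (339,270). There are three lid candidates: white on the green jar at (310,267), a larger white one lying loose on the counter at (320,223), and pink at (311,317). The white one on the green jar fits, being screwed on in the clamp and the smaller of the whites. I'll confirm that in one enlarged crop.

Run:
```python
import cv2,numpy as np
a=cv2.imread("pics/top0.png")[205:335,265:385]; b=cv2.imread("pics/scene0.png")[195:315,265:395]
a=cv2.resize(a,(400,433),interpolation=cv2.INTER_CUBIC)  # 3.333
b=cv2.resize(b,(400,369),interpolation=cv2.INTER_CUBIC)  # 3.077
b=cv2.copyMakeBorder(b,0,64,0,0,cv2.BORDER_CONSTANT)
cv2.imwrite("pics/crop0.png",cv2.convertScaleAbs(np.hstack([a,b]),alpha=1.3))
```

```text
(no output)
```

View pics/crop0.png

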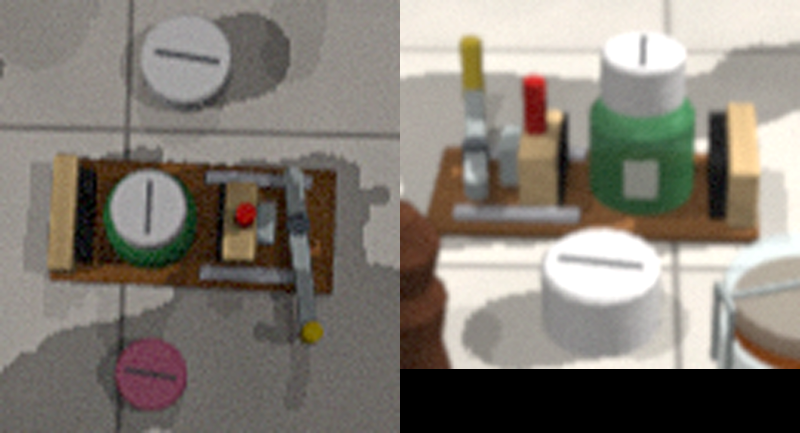

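The crop confirms it: the small white lid sits on the green jar, at top crop (149,208). The larger white lid lies loose at (186,62) and the pink one at (151,375), so both are look-alikes. Next I fit the clamp pose.

```bash
cat > h.py <<'E'
import cv2,numpy as np
from scipy.optimize import least_squares
from rig import robot
CI={n:robot.camera_info(n) for n in("top","scene")}
def proj(n,P):
    c=CI[n];K=np.array([[c["fx"],0,c["cx"]],[0,c["fy"],c["cy"]],[0,0,1]])
    return cv2.projectPoints(np.atleast_2d(np.float64(P)),c["rvec"],c["tvec"],K,None)[0][:,0]
def unproj(n,px,z):
    return least_squares(lambda p:(proj(n,[p[0],p[1],z])[0]-px),[.5,0]).x
T=lambda u,v:np.array([u/3.3333+265-.35,v/3.3333+205-.35])
S=lambda u,v:np.array([(u-400)/3.077+265-.34,v/3.077+195-.34])
E
python3 - <<'E'
from h import *
obs=[("top",T(245,213),"red"),("scene",S(535,81),"red"),("top",T(313,330),"yel"),("scene",S(471,42),"yel"),
("top",T(297,215),"piv"),("top",T(52,211),"blk"),("top",T(75,213),"blk2"),
("top",T(335,170),"c1"),("top",T(330,292),"c2"),("scene",S(758,238),"c3"),("scene",S(427,232),"c1")]
def model(p):
    x,y,a,j,l,e=p
    w=lambda X,Y,Z:[x+X*np.cos(a)-Y*np.sin(a),y+X*np.sin(a)+Y*np.cos(a),Z]
    return dict(red=w(0,-.088+j,.096),yel=w(-.085*np.cos(l),-.124-.085*np.sin(l),.079),piv=w(0,-.124,.045),
     blk=w(0,.068,.055),blk2=w(0,.036,.055),c1=w(.05,-e,.005),c2=w(-.05,-e,.01),c3=w(.05,.225-e,.005))
f=lambda p:np.concatenate([proj(n,model(p)[k])[0]-q for n,q,k in obs])
r=least_squares(f,[.5,0,0,.005,.1,.157],loss="soft_l1",x_scale=[.01]*6)
print(r.x.round(4)); 
for o,e in zip(obs,f(r.x).reshape(-1,2)): print(o[0],o[2],e.round(2))
for n,q in (("top",T(149,208)),("scene",S(644,53))): print("lid",n,unproj(n,q,.118))
for n,q in (("top",T(245,213)),("scene",S(535,81))): print("red",n,unproj(n,q,.096))
for n,q in (("top",T(313,330)),("scene",S(471,42))): print("yel",n,unproj(n,q,.079))
print("stripe",unproj("top",T(150,180),.118),unproj("top",T(148,234),.118))
print("label",unproj("scene",S(641,180),.04))
print("model",{k:np.round(v,4) for k,v in model(r.x).items()})
for n,u in(("toplid2",T(186,62)),("pink",T(151,375))):print(n,unproj("top",u,.035))
print("mill",unproj("top",(361,172),.15),"cj",unproj("top",(281,165),.13))
E
```

```text
[ 0.54    0.0269 -0.0146  0.005   0.15    0.1561]
top red [ 0.16 -0.35]
scene red [ 0.12 -0.34]
top yel [ 0.08 -0.1 ]
scene yel [ 0.06 -0.42]
top piv [-0.23  2.31]
top blk [-1.39  0.13]
top blk2 [4.17 0.01]
top c1 [-0.09 -0.39]
top c2 [0.72 0.26]
scene c3 [1.56 0.72]
scene c1 [-0.57  0.5 ]
lid top [0.53692068 0.01512042]
lid scene [0.54098836 0.01538171]
red top [ 0.53789232 -0.05573452]
red scene [ 0.54017045 -0.05626723]
yel top [ 0.45371187 -0.10834732]
yel scene [ 0.45588759 -0.10846758]
stripe [0.55762213 0.0149659 ] [0.51781069 0.01531508]
label [0.57292513 0.0142491 ]
model {'red': array([ 0.5388, -0.0561,  0.096 ]), 'yel': array([ 0.454 , -0.1085,  0.079 ]), 'piv': array([ 0.5382, -0.0971,  0.045 ]), 'blk': array([0.541 , 0.0949, 0.055 ]), 'blk2': array([0.5405, 0.0629, 0.055 ]), 'c1': array([ 0.5877, -0.1299,  0.005 ]), 'c2': array([ 0.4877, -0.1284,  0.01  ]), 'c3': array([0.591 , 0.0951, 0.005 ])}
toplid2 [ 0.6657714  -0.00872786]
pink [0.4191981  0.01222856]
mill [ 0.7707463  -0.10593276] cj [0.79136466 0.09304549]
```

```bash
cat >> h.py <<'E'
def R(t): c,s=np.cos(t),np.sin(t); return np.array([[-s,c,0],[c,s,0],[0,0,-1.]])
def st(m=""):
    s=robot.get_state(); print(m,round(s["time"],2),"p",np.round(s["ee_pos"],4),"F",np.round(s["force"],1),"M",np.round(s["moment"],2),"op",round(s["opening"],4)); return s
def shot(f): 
    for n in("top","scene"): cv2.imwrite(f"pics/{n}{f}.png",robot.grab_frame(n)[:,:,::-1])
E
python3 - <<'E'
from h import *
robot.move_linear([.276,.5603,.28],.2)
robot.move_ptp([.539,-.080,.2],R(0)); st("above")
robot.gripper_to(0.0)
print(robot.move_linear([.539,-.080,.087],.1,threshold=6)); st("down")
print(robot.move_linear([.539,-.058,.087],.05,threshold=8)); st("a")
print(robot.move_linear([.539,-.035,.087],.03,threshold=12)); st("b")
shot(1)
E
```

```text
above 3.0 p [ 0.5393 -0.079   0.2   ] F [ 0.4 -0.2 -0.2] M [-0.01  0.07  0.07] op 0.0936
False
down 5.7 p [ 0.5393 -0.0801  0.0875] F [ 0.2 -0.   0.4] M [-0.05  0.07 -0.02] op 0.0006
False
a 6.29 p [ 0.5388 -0.0575  0.0869] F [-0.3  0.7  0.1] M [-0.04  0.09  0.05] op 0.0005
True
b 6.79 p [ 0.5389 -0.0475  0.0869] F [ 1.3 -2.8  1.1] M [-0.93 -0.3  -0.06] op 0.0001
```

```bash
cat >> h.py <<'E'
def crop(f):
    a=cv2.imread(f"pics/top{f}.png")[205:335,265:385]; b=cv2.imread(f"pics/scene{f}.png")[195:315,265:395]
    a=cv2.resize(a,(400,433),interpolation=cv2.INTER_CUBIC); b=cv2.resize(b,(400,369),interpolation=cv2.INTER_CUBIC)
    b=cv2.copyMakeBorder(b,0,64,0,0,cv2.BORDER_CONSTANT)
    cv2.imwrite(f"pics/crop{f}.png",cv2.convertScaleAbs(np.hstack([a,b]),alpha=1.3))
E
python3 -c "
from h import *
crop(1)"
```

```text
(no output)
```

View pics/crop1.png

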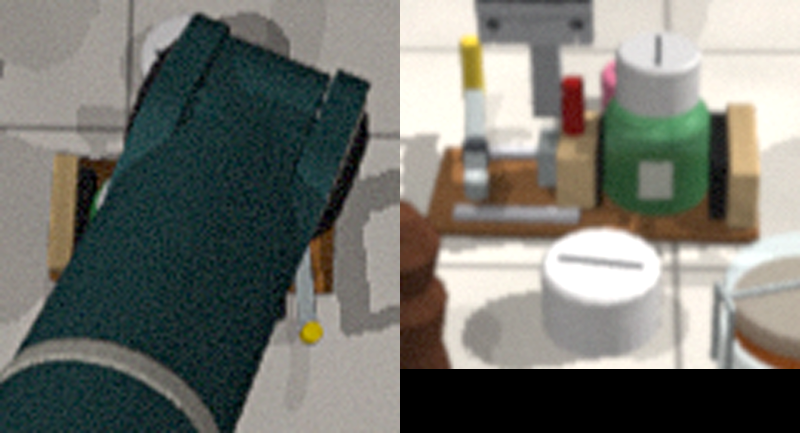

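The scene crop shows the red knob moved to (572,82), and the jar touches both the jaw and the fixed block's rubber at (708,150). I'll compute the jaw travel and push gently once more to confirm.

Run:
```python
from h import *
print("red",unproj("scene",S(573,82),.096),"lid",unproj("scene",S(659,53),.118),"lbl",unproj("scene",S(655,181),.04))
y=robot.get_state()["ee_pos"][1]
print(robot.move_linear([.539,y+.006,.087],.015,threshold=12)); st("push")
robot.pause(.2); st()
```

```text
red [ 0.54115755 -0.03110557] lid [0.54087652 0.02510209] lbl [0.57394198 0.02348003]
True
push 7.14 p [ 0.539  -0.0475  0.0869] F [ 1.5 -2.   1.3] M [-0.76 -0.3  -0.01] op 0.0004
 7.34 p [ 0.5389 -0.0475  0.0868] F [ 2.  -4.7  2.9] M [-0.9  -0.24  0.02] op 0.0007
```

Jaw is home: red knob y = -0.031, lid y = 0.025, and a further push gets immediate resistance. Now the lever.

Run:
```python
from h import *
piv=np.array([.539,-.099]); 
K=lambda a,z:[piv[0]-.085*np.cos(a),piv[1]-.085*np.sin(a),z]
s=robot.get_state()
robot.move_linear([.539,-.058,.087],.1); robot.move_linear([.539,-.075,.17],.2)
robot.gripper_to(.045)
a=.111
robot.move_ptp(K(a,.15),R(a-np.pi/2)); st("above")
print(robot.move_linear(K(a,.066),.12,threshold=6)); st("down")
robot.gripper_to(0.0); st("grip")
for a in np.linspace(.111,1.40,8)[1:]:
    if robot.move_linear(K(a,.066),.12,frame=R(a-np.pi/2),threshold=25): st(f"hit {a:.2f}"); break
    st(f"{a:.2f}")
```

```text
above 10.17 p [ 0.4548 -0.1083  0.1501] F [ 0.4  0.  -0.5] M [-0.01  0.15 -0.04] op 0.0454
False
down 11.02 p [ 0.4548 -0.1086  0.0665] F [-0.5 -0.5  0.2] M [0.02 0.14 0.02] op 0.0453
grip 11.59 p [ 0.4546 -0.1083  0.0661] F [-0.7  1.3  3.5] M [0.24 0.2  0.07] op 0.0154
0.30 11.93 p [ 0.458  -0.1238  0.0661] F [2.6 0.5 3.4] M [ 0.03 -0.41  0.08] op 0.0152
0.48 12.26 p [ 0.4639 -0.1379  0.0661] F [3.4 1.4 3.2] M [ 0.29 -0.68  0.05] op 0.015
0.66 12.59 p [ 0.4724 -0.1508  0.0661] F [4.  2.4 4. ] M [ 0.56 -0.87  0.1 ] op 0.0154
0.85 12.93 p [ 0.4832 -0.162   0.066 ] F [3.6 3.8 4.5] M [ 0.88 -0.89  0.11] op 0.0155
1.03 13.26 p [ 0.4959 -0.1709  0.066 ] F [3.9 6.1 6.4] M [ 1.21 -0.77  0.14] op 0.0153
1.22 13.59 p [ 0.5099 -0.1773  0.0659] F [2.6 7.5 7.3] M [ 1.57 -0.62  0.09] op 0.0153
1.40 13.93 p [ 0.5249 -0.1811  0.066 ] F [3.5 8.2 7.3] M [ 1.68 -0.62  0.12] op 0.0152
```

```bash
python3 - <<'E'
from h import *
piv=np.array([.539,-.099]); 
K=lambda a,z:[piv[0]-.085*np.cos(a),piv[1]-.085*np.sin(a),z]
for a in (1.48,1.56,1.61,1.66,1.71):
    h=robot.move_linear(K(a,.066),.05,frame=R(a-np.pi/2),threshold=14); s=st(f"{a:.2f} {h}")
    if h: break
p=s["ee_pos"]; print("angle",np.arctan2(piv[1]-p[1],piv[0]-p[0]))
robot.pause(.2);st()
shot(2)
t=robot.get_state()["tool_rot"]; 
robot.gripper_to(.045); st("released")
robot.move_linear([p[0],p[1],.2],.2)
E
python3 -c "
from h import *
shot(3);crop(3)"
```

```text
1.48 True 14.13 p [ 0.5302 -0.1817  0.0659] F [ 0.4  2.  10. ] M [ 0.43 -0.28 -0.  ] op 0.0153
angle 1.4648169141745981
 14.33 p [ 0.5302 -0.1817  0.066 ] F [1.8 0.9 8.7] M [ 0.24 -0.38  0.02] op 0.0154
released 15.08 p [ 0.53   -0.1822  0.0657] F [-0.1  0.4 -0.7] M [-0.07  0.04 -0.04] op 0.0448
```

View pics/crop3.png

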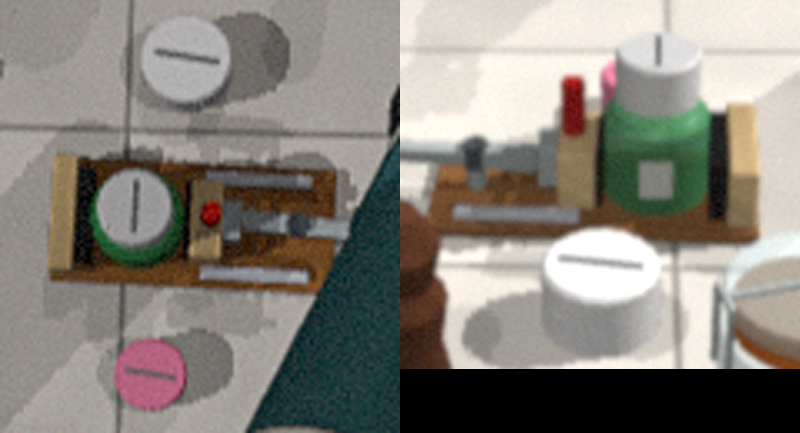

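The lever is not at its stop yet: in the top crop its arm runs slightly askew from hub (298,225), and the stop triggered at about 1.46 rad, probably a grip-slip transient. I'll regrip and continue.

Run:
```python
from h import *
print("hub",unproj("top",T(298,225),.048),"lid",unproj("top",T(135,208),.118),unproj("scene",S(659,53),.118))
piv=np.array([.539,-.0975])
K=lambda a,z:[piv[0]-.085*np.cos(a),piv[1]-.085*np.sin(a),z]
a=1.465
robot.move_linear(K(a,.066),.2,frame=R(a-np.pi/2),threshold=8); st("down")
robot.gripper_to(0.0); st("grip")
for a in (1.50,1.54,1.58,1.62,1.66,1.70):
    h=robot.move_linear(K(a,.066),.04,frame=R(min(a,1.6)-np.pi/2),threshold=22); s=st(f"{a:.2f} {h}")
    if h or s["force"][0]<-18: break
p=s["ee_pos"]; print("angle",np.arctan2(piv[1]-p[1],piv[0]-p[0]))
```

```text
hub [ 0.53602557 -0.09825167] lid [0.53667524 0.02534868] [0.54087652 0.02510209]
down 16.82 p [ 0.5304 -0.1824  0.0667] F [-0.  -0.2  1. ] M [-0.04  0.04 -0.02] op 0.0453
grip 17.4 p [ 0.5303 -0.182   0.0663] F [ 0.6 -0.4  3.3] M [ 0.06 -0.14 -0.01] op 0.0154
1.50 False 17.65 p [ 0.5325 -0.1823  0.0661] F [-4.9  0.6  8.7] M [ 0.37  1.1  -0.02] op 0.0157
1.54 False 17.9 p [ 0.5363 -0.1824  0.0662] F [-2.5  1.   6.4] M [ 0.31  0.52 -0.04] op 0.0154
1.58 False 18.15 p [ 0.5381 -0.1824  0.0659] F [-11.5   2.6  14.6] M [ 0.72  2.92 -0.11] op 0.0154
1.62 False 18.4 p [ 0.5387 -0.1823  0.0655] F [-30.7   4.4  28. ] M [ 1.13  7.19 -0.1 ] op 0.0153
angle 1.5677662996747805
```

Run:
```python
from h import *
robot.gripper_to(.045); s=st("rel"); p=s["ee_pos"]
robot.move_linear([p[0],p[1],.22],.2)
robot.gripper_to(.085)
robot.move_ptp([.50,.22,.25],R(-.55)); st()
shot(4)
a=cv2.imread("pics/top4.png")[235:325,265:395]; b=cv2.imread("pics/scene4.png")[195:285,265:395]
cv2.imwrite("pics/crop4.png",cv2.convertScaleAbs(np.vstack([cv2.resize(c,None,fx=3.3333*1.0,fy=3.3333,interpolation=cv2.INTER_CUBIC) for c in(a,b)]),alpha=1.3))
```

```text
rel 19.05 p [ 0.5432 -0.1824  0.066 ] F [ 0.1 -0.5 -0.2] M [-0.11  0.04  0.03] op 0.0449
 22.24 p [0.5004 0.2191 0.25  ] F [ 0.9 -0.6  0.7] M [-0.11  0.11 -0.05] op 0.0851
```

View pics/crop4.png

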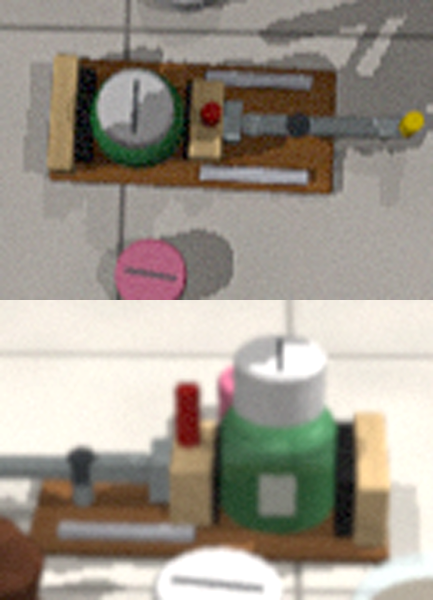

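Run:
```python
from h import *
t=lambda u,v:T(u,v)+[0,30]
g=cv2.imread("pics/top4.png").astype(int)
b,gg,r=g[...,0],g[...,1],g[...,2]
ys,xs=np.where((r>120)&(gg>100)&(b<60)); k=(xs>370)&(xs<400)&(ys>255)&(ys<290); print("yel px",xs[k].mean(),ys[k].mean(),k.sum())
print("yel end",unproj("top",t(412,122),.079)); 
print("red",unproj("top",t(211,112),.096))
for n,z,P in(("hub",.048,(298,126)),("blkL",.055,(63,56)),("blkR",.055,(51,170)),("base1",.01,(335,71)),("base2",.01,(331,190)),("rail1a",.02,(208,75)),("rail1b",.02,(310,86)),("rail2a",.02,(201,171)),("rail2b",.02,(307,180)),("lid",.118,(136,105)),("s1",.118,(137,80)),("s2",.118,(134,131))): print(n,unproj("top",t(*P),z).round(4))
print("sc lid",unproj("scene",np.array([265+280/3.333-.35,195+57/3.333-.35]),.118))
```

```text
yel px 388.6 271.04 25
yel end [ 0.53638074 -0.18195419]
red [ 0.53803539 -0.0304568 ]
hub [ 0.5353 -0.0983]
blkL [0.5845 0.0845]
blkR [0.496  0.0904]
base1 [ 0.585  -0.1297]
base2 [ 0.4899 -0.1273]
rail1a [ 0.5778 -0.0283]
rail1b [ 0.5709 -0.1092]
rail2a [ 0.5015 -0.0244]
rail2b [ 0.4964 -0.1076]
lid [0.5389 0.0247]
s1 [0.5574 0.0245]
s2 [0.5198 0.0256]
sc lid [0.54033537 0.02476006]
```

The lever measures about 1.6 rad in the clamp frame. With the 30 N stall, that means it is at its stop. Lid axis is at about (0.540, 0.025), so I grip it next.

Run:
```python
from h import *
c=[.5395,.0248]; t=-.57
robot.move_ptp([*c,.17],R(t)); 
print(robot.move_linear([*c,.107],.1,threshold=6)); st("down")
robot.gripper_to(0.03); st("grip"); robot.pause(.2); s=st()
for _ in range(3):   # take off lateral load
    F=s["force"]; 
    if np.hypot(*F[:2])<5: break
    p=s["ee_pos"]; robot.move_linear(p+np.r_[np.clip(F[:2]*5e-5,-1e-3,1e-3),0],.02); s=st("adj")
print(s["qpos"].round(3))
```

```text
False
down 23.99 p [0.5398 0.0249 0.1074] F [-0.6  0.   0. ] M [-0.09  0.05  0.01] op 0.0849
grip 24.56 p [0.5387 0.0254 0.107 ] F [-6.3  4.   6.5] M [0.89 1.9  0.04] op 0.0559
 24.76 p [0.5387 0.0255 0.107 ] F [-6.7  2.9  6.8] M [ 0.89  1.85 -0.01] op 0.0561
adj 25.01 p [0.5385 0.0255 0.1071] F [ 1.8 -0.9 -1.1] M [-0.15 -0.06  0.01] op 0.0557
[-0.52   0.457  0.518  1.943 -0.304  0.818 -0.406]
```

Run:
```python
from h import *
s=robot.get_state(); p=np.array([.5387,.0254,s["ee_pos"][2]])
for t in (-.4,-.25,-.1,.1,.3):
    robot.goto_joints(robot.ik(p,R(t))); s=st(f"{t:.2f} yaw {np.arctan2(robot.get_state()['tool_rot'][1,1],robot.get_state()['tool_rot'][0,1]):.3f}")
shot(5)
c=cv2.imread("pics/scene5.png")[195:285,265:395]
cv2.imwrite("pics/crop5.png",cv2.convertScaleAbs(cv2.resize(c,None,fx=5,fy=5,interpolation=cv2.INTER_CUBIC),alpha=1.3))
```

```text
-0.40 yaw -0.404 25.28 p [0.5386 0.0255 0.1071] F [0.3 2.  0. ] M [0.3  0.28 0.27] op 0.056
-0.25 yaw -0.257 25.54 p [0.5387 0.0254 0.1071] F [ 1.4  1.3 -0. ] M [0.18 0.19 0.2 ] op 0.0557
-0.10 yaw -0.108 25.8 p [0.5387 0.0254 0.1071] F [ 0.4  0.8 -0. ] M [0.25 0.2  0.18] op 0.0558
0.10 yaw 0.091 26.09 p [0.5387 0.0254 0.1072] F [0.9 1.  1.4] M [0.2  0.11 0.28] op 0.0557
0.30 yaw 0.292 26.38 p [0.539  0.0254 0.1076] F [-1.8  0.7  8.2] M [0.12 0.51 0.12] op 0.0559
```

View pics/crop5.png

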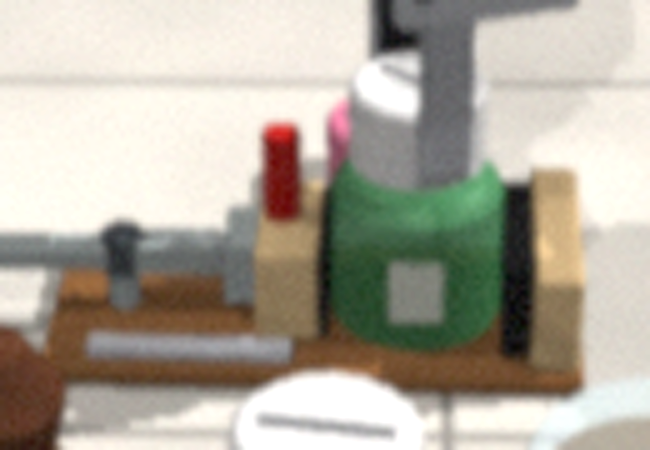

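The scene crop shows the label still facing the camera at (415,292), so the jar hasn't spun, and the lid is turning with the gripper. Lift force rose as the threads approached release. I'll finish to about 1.12 rad and lift.

Run:
```python
from h import *
p=np.array([.5387,.0254,.1072])
for t in (.43,.56):
    robot.goto_joints(robot.ik(p,R(t))); s=st(f"{t:.2f} yaw {np.arctan2(robot.get_state()['tool_rot'][1,1],robot.get_state()['tool_rot'][0,1]):.3f}")
if abs(s["moment"][2])<.3 :
    h=robot.move_linear(p+[0,0,.006],.03,threshold=30); st(f"lift6 {h}")
    if not h:
        robot.move_linear(p+[0,0,.036],.04,threshold=25); robot.pause(.3); st("lift")
shot(6)
a=cv2.imread("pics/top6.png")[235:305,265:395]; b=cv2.imread("pics/scene6.png")[175:285,265:395]
cv2.imwrite("pics/crop6.png",cv2.convertScaleAbs(np.vstack([cv2.resize(c,None,fx=3.3333,fy=3.3333,interpolation=cv2.INTER_CUBIC) for c in(a,b)]),alpha=1.3))
```

```text
0.43 yaw 0.422 26.73 p [0.5393 0.0254 0.1079] F [-1.2  1.1 10.6] M [0.1  0.44 0.07] op 0.0558
0.56 yaw 0.552 26.98 p [0.5394 0.0254 0.1079] F [-1.   1.3 11.9] M [0.07 0.31 0.05] op 0.0557
lift6 False 27.33 p [0.5385 0.0253 0.113 ] F [-0.4 -0.3 -1.1] M [-0.11  0.01 -0.04] op 0.0556
lift 28.53 p [0.5386 0.0254 0.1431] F [-0.5  0.1 -0.3] M [-0.02  0.04  0.04] op 0.0554
```

View pics/crop6.png

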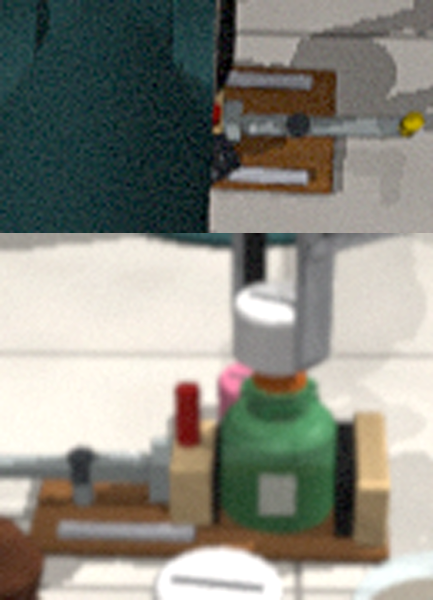

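Run:
```python
from h import *
for z in(.149,.154,.159): print(z,(proj("scene",[.54,.0252,z])[0]-[265-.35,175-.35])*3.333+[0,233])
print("underside front",[((proj("scene",[.568,.0252,z])[0]-[265-.35,175-.35])*3.333+[0,233]).round(1) for z in(.115,.12,.125)])
st(); robot.sign_off()
```

```text
0.149 [281.66384189 310.13784971]
0.154 [281.81804246 302.50713447]
0.159 [281.97322443 294.82785391]
underside front [array([281.2, 384.2]), array([281.3, 376.7]), array([281.5, 369.3])]
 28.63 p [0.5387 0.0254 0.1431] F [ 1.1 -0.4 -0.6] M [-0.04  0.01  0.01] op 0.056
the job is handed in; nothing more can be done
```

The clamp is locked, and the small white lid is off the green jar, held level and still about 2 cm above its mouth. I handed the job in at 28.6 s of the 67 s allowed.

- **Clamp:** I pushed the jaw by its red knob until the jar pressed on the fixed block. A second push met immediate resistance.
- **Lever:** My first swing stopped early, at about 1.46 rad, on what was probably a brief force spike. I regripped and drove it until it stalled at about 30 N. The stall fits the 1.60 rad stop, but the camera estimate (about 1.6, give or take 0.03) cannot separate the stop from dead centre by itself. The last picture shows the lever's yellow knob unchanged.
- **Lid:** I turned it 1.12 rad anticlockwise and felt the threads let go at about 0.87 rad. Then I lifted it 36 mm straight up.

**Last checks:**
- **Lid height:** the last picture puts the lid's top at 154 mm and its underside at 120–124 mm, so 20–24 mm above the rim.
- **Jar:** the label still faces the same way, so the jar did not spin.
- **Load:** the force on the tool was close to zero.
- **Disagreement:** the two cameras differed by 1.5–4 mm in x. I settled the grip position by relieving the side force once the lid was held.

I did not touch the bystanders or the look-alike lids on purpose, but I made no separate check of them at the end.

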